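Back the nozzle carousel up one notch

ROBOT

A 6-joint arm with a two-finger parallel gripper is mounted at the origin on a cart in front of the work surface, level with it; the furniture and walls round the work are solid. World frame = base frame: x ahead of the robot, y to its left, z up, the work surface at z = 0. Lengths are in m, angles in rad, forces in N, time in s.
With the tool pointing down it reaches from about 0.4 to 0.825 m from the base axis. Payload 7 kg.
Tool frame: the origin (TCP) lies midway between the tips of the shut fingers; the grasp point (between the pads) lies 19 mm behind it (grip_point_offset is the distance from the TCP to the grasp point, in m); z points along the fingers, y is the line along which they close (so a half turn about z gives the same grasp; the last joint's range is limited). The gripper opens to 88 mm and grips with 3 to 60 N. Pads are 19 mm wide; open, the fingers measure 130 mm over their backs; the gripper's body (78 mm by 193 mm) begins 47 mm behind the grasp point.
Start: joints at [1.391, 0.359, 0.012, 0, -1.224, -0.288], TCP at [0.304, 0.602, 0.227] pointing down, gripper open.
Joint ranges: [-3.07, 3.07], [-1.43, 2.12], [-1.02, 1.25], [-3.03, 1.67], [-3.05, -0], [-3.03, 3.03]. Speed limits (rad/s): [2.39, 2.39, 3.01, 3.14, 3.14, 3.14].

INTERFACE

Orientations are given as [roll, pitch, yaw] about the fixed x, y, z axes, in that order (R = Rz(yaw) Ry(pitch) Rx(roll)).
In Python, from station import get_state, grab_frame, camera_params, job_done, grip_point_offset gives the robot as it stands.
- The arm moves only by the shell command python3 -m creep 'ROWS' [FORCE]. ROWS is JSON, a list that holds one entry, the list of rows, each a list of 7 numbers: the finger opening in cm, from 0 to 8.76, then the shift along the tool's x, y, z in cm, then the turn, a rotation vector about the tool's x, y, z in rad. In form: [[[fingers, tx, ty, tz, wx, wy, wz], ...]]. A call has 1 to 20 rows; each row is the pose to reach, as a shift and turn from the pose commanded when the call began, along the tool's axes at that moment; what a row does not reach only later rows make up. A row lasts 1/8 s, in which the tool goes at most 62.5 mm and 10.7 degrees, less where a joint would pass 70% of its speed; a pose out of reach is approached as far as the arm can. A call with a gripper value outside its range is refused whole. The fingers move at their own pace and stop on an object; FORCE is the grip in N (left out, the last holds). Time passes only in rows, so rows that repeat a pose let the fingers close. It gives the time, the measured TCP pose, the force, the opening and the grip force at its end, in the units of the state.
- get_state(): the state, without advancing time (a new reading comes with each control period).
- grab_frame(name): name is "scene" or "top" or "wrist"; returns the picture (384x512x3 uint8, blue, green, red); there is no depth.
- camera_params(name): a dict with "vertical_fov" (degrees; the focal length in pixels is half the picture's height over the tangent of half this angle, whatever the lens; pixels are square), "cx", "cy" (the principal point, pixels), "view" (4x4, takes a point from world to camera coordinates). Camera axes: x right, y down, z forward; pixel columns grow to the right and rows downward; lengths in m; the calibration is good to about 2 mm. A picture is of the moment at which its call begins: read the wrist's pose just before it. camera_params takes no time and is no camera call; for the wrist camera it gives the pose at the moment of the call.
- job_done(): hands the job in; it is judged then, once.
The state is a dict: "t": time; "q": joint angles; "qd": joint speeds; "joint_efforts": joint torques, N m; "eef_pos": TCP position; "ee_rot": TCP orientation; "force": force on the tool from outside, world axes, zero at the start; "moment": the same for the moment, N m; "width": finger opening in m; "gripper_force": force on a finger pad.
Only numpy, scipy, OpenCV 4.12 (cv2) and the standard library are available. Lean on these libraries where they do the work, as an engineer would, in place of code of your own. Each camera call takes 0.05 s, during which the arm holds its last target. There are 200 camera calls.

TASK

The nozzle carousel was turned one place too far: an empty pocket stands at the pointer and the nozzle that is wanted has gone past it. With a fingertip, lift the ratchet pawl by its thumb lever and throw it right back so that it stays off the teeth by itself; push one of the capstan handle's arms to turn the dial back exactly one notch (clockwise seen from above); then flip the pawl in again so that its nose drops fully into the notch and locks the dial. Push gently with closed fingers, grip and lift nothing, keep every nozzle standing in its pocket and leave the things round about where they are.

Things in the scene. Friction and masses are not known exactly. Their poses are not given: they have to be found in the camera images.
- carousel: dark iron base of the nozzle carousel, bolted down: round foot 220 mm across, 12 mm high, three ears. Origin: centre of its underside on the bench, on the dial's vertical axis; x, y, z in these texts are its own axes in mm (z up, yaw within 0.5 rad of the world's). The pawl stands over the dial's rim at the -x side, on an aluminium bracket outside the rim (x -137 to -124, y -8 to 57, up to z 60)
- dial_centre (a point): on the dial's axis at z 40. The dial is 208 mm across: a grey plastic plate with eight 33 mm square pockets (6 mm deep, floor z 34, centres 60 mm from the axis) inside a steel rim (radius 82 to 104) of eight upward saw teeth (notch floor z 28, tooth tops z 40). A post (32 mm across, top z 129) carries the capstan handle: four level 8 mm rods at z 110, each ending in a black ball
- index_dial (a joint): turn of the dial (rad): 0 when a tooth bears on the pawl; rises anticlockwise from above (forward, ratchets freely), falls clockwise (backward, blocked while the pawl is down). Starts at 0.05 to 0.08. One notch is 0.785; the nose seats fully at 0 to 0.14, at -0.785 to -0.645 and so on, else it rides on a tooth. Light drag (1 to 2 N at a ball); stays where it is left
- ratchet_pawl (a joint): swing of the pawl about its level pin (rad): 0 with the nose fully down in a notch, about 0.3 with it on a tooth's top, 1.75 thrown back against its stop. Only its weight moves it: balanced near 0.7; below that it falls shut, above it falls back onto the stop by itself and stays (no need to push it all the way); a push of under 1 N moves it
- pawl_pivot (a point): middle of the pawl on its pivot pin, at x -93, y +20, z 50; the pin runs along x. Dark steel bell crank that swings in the y-z plane: a bar 14 mm wide (x -100 to -86), 10 mm thick, runs from the pin's sleeve (15 mm across, x -118 to -84) 44 mm towards -y and 24 degrees down to the nose; the thumb lever stands up from the sleeve
- thumb_tip (a point): top of the pawl's upright thumb lever (z 96 while the pawl is down): a 7 mm thick bar, x -117 to -103, 46 mm long from the pin, with a cross roll 13 mm thick, x -120 to -100, at its end. Pushing it towards +y lifts the nose; thrown back it lies towards +y, dipping 10 degrees below the pin's height
- nose_tip (a point): centre of the pawl's rounded nose, radius 4.5 mm (z 32.5 while the pawl is fully down). With the pawl thrown back the bar stands up from the pin, leaning about 15 degrees to -y, its top at z 97; pushing the bar's upper part towards -y throws the pawl in again
- pick_pointer (a point): tip of the pointer block (top z 46) at the rim of the dial, in the direction 225 degrees (-x, -y), that marks the pick place; at the start an empty pocket stands there and a nozzle stands in the next pocket anticlockwise
- ball_0 (a point): centre of one of the four 20 mm balls of the capstan handle, z 110, 64 mm from the axis; at dial value 0 it stands 22.5 degrees anticlockwise of +x
- ball_1 (a point): centre of one of the four 20 mm balls of the capstan handle, z 110, 64 mm from the axis; at dial value 0 it stands 112.5 degrees anticlockwise of +x
- ball_2 (a point): centre of one of the four 20 mm balls of the capstan handle, z 110, 64 mm from the axis; at dial value 0 it stands 202.5 degrees anticlockwise of +x
- ball_3 (a point): centre of one of the four 20 mm balls of the capstan handle, z 110, 64 mm from the axis; at dial value 0 it stands 292.5 degrees anticlockwise of +x
- nozzle_a: loose grey hot-air nozzle, 30 mm square foot, 48 mm high, 40 g, standing loose in a pocket of the dial (top at z 82 mm); origin at the centre of its underside
- nozzle_b: loose grey hot-air nozzle, 24 mm square foot, 48 mm high, 40 g, standing loose in a pocket of the dial (top at z 82 mm); origin at the centre of its underside
- nozzle_c: loose grey hot-air nozzle, 30 mm square foot, 48 mm high, 40 g, standing loose in a pocket of the dial (top at z 82 mm); origin at the centre of its underside
- nozzle_d: loose grey hot-air nozzle, 24 mm square foot, 48 mm high, 40 g, standing loose in a pocket of the dial (top at z 82 mm); origin at the centre of its underside
- nozzle_e: loose grey hot-air nozzle, 24 mm square foot, 48 mm high, 40 g, standing loose in a pocket of the dial (top at z 82 mm); origin at the centre of its underside
- wide_nozzle: loose grey hot-air nozzle with a 36 mm square foot, 48 mm high, on the bench left of the carousel; origin under its centre; to be left alone
- acrylic_block: loose grey block 50x85x30 mm on the bench in front, left of the carousel; origin under its centre; to be left alone
- brass_weight: loose brass weight 34x50x28 mm with a small knob, behind the carousel; origin under its centre; to be left alone
- flux_bottle: loose small bottle 38x38x87 mm behind the carousel; origin under its centre; to be left alone
Things that resemble listed ones, but are neither listed nor needed, are in the scene too. Leave any green or turquoise look-alike of the nozzle_c alone.

How it is judged:
On the way, in this order (a step that is already met when the one before it is completed fails the run):
1. the pawl is thrown back and stays clear of the teeth, the dial still in its first notch (value of joint ratchet_pawl above 1.2 rad and value of joint index_dial between -0.25 and 0.35 rad), for 0.2 s.
2. with the pawl thrown back, the dial has been pushed back by one notch (value of joint ratchet_pawl above 1.2 rad and value of joint index_dial between -0.86 and -0.6 rad), for 0.2 s.
At the end, for the whole second after the job is handed in: dial one notch back (joint between -0.815 and -0.615 rad) and at rest, pawl fully down in that notch (below 0.07 rad), every nozzle upright (within 0.1 rad) on the floor of its pocket, the four things round about within 15 mm of where they stood (value of joint index_dial between -0.815 and -0.615 rad and velocity of joint index_dial between -0.03 and 0.03 rad/s and value of joint ratchet_pawl below 0.07 rad and z of nozzle_a in the frame of carousel between 0.03 and 0.038 m and horizontal distance between each of nozzle_a, nozzle_b, nozzle_c, nozzle_d, nozzle_e and carousel below 0.07 m and angle between each of nozzle_a, nozzle_b, nozzle_c, nozzle_d, nozzle_e's own z axis and vertical below 0.1 rad and z of nozzle_b in the frame of carousel between 0.03 and 0.038 m and z of nozzle_c in the frame of carousel between 0.03 and 0.038 m and z of nozzle_d in the frame of carousel between 0.03 and 0.038 m and z of nozzle_e in the frame of carousel between 0.03 and 0.038 m and distance of each of wide_nozzle, acrylic_block, brass_weight, flux_bottle from where it was at the start of the episode below 0.015 m); the robot touches nothing.
It fails at once if the carousel, its dial or its pawl is gripped or pushed hard (fingers over 25 N) (contact force between the fingers and carousel above 25 N).
It fails at once if a nozzle is lifted from its pocket or tipped (z of any of nozzle_a, nozzle_b, nozzle_c, nozzle_d, nozzle_e in the frame of carousel above 0.042 m or angle between any of nozzle_a, nozzle_b, nozzle_c, nozzle_d, nozzle_e's own z axis and vertical above 0.35 rad).
It fails at once if a thing round about is moved by more than 20 mm or lifted (distance of any of wide_nozzle, acrylic_block, brass_weight, flux_bottle from where it was at the start of the episode above 0.02 m).
It also fails if it takes over 58 s, if anything falls off the work surface, if the arm or the gripper's body presses on something with over 40 N, if the wrist force passes 120 N, or if a joint passes its speed limit or range.

## Working session

There is one attempt and no reset: what is moved stays moved. The work goes in short steps, Python scripts to look and compute and a shell command to move; the robot and the scene stay as the last step left them, time stands still between calls to the robot, and variables do not carry over. Pictures are saved under pics/ and viewed, at most 10 in all, crops included, and the job is handed in when it is done.

```bash
mkdir -p pics; ls; python3 - <<'E'
from station import *
import cv2
s=get_state();print(s['t'],s['eef_pos'],s['ee_rot'],s['width'],grip_point_offset)
for n in("scene","top"):
    cv2.imwrite(f'pics/{n}0.png',grab_frame(n));p=camera_params(n);print(n,p)
E
```

```text
pics
0.0 [0.30416985 0.60202819 0.22562137] [ 3.13993463e+00 -1.32803113e-04 -4.67957674e-01] 0.08772987336799355 0.0188
scene {'vertical_fov': 51.331194991388564, 'cx': 253.465788109776, 'cy': 193.13826008402864, 'view': array([[-0.36836144, -0.92965743,  0.00684862,  0.09836554],
       [-0.71326529,  0.2778794 , -0.64345604,  0.54221082],
       [ 0.5962906 , -0.24190928, -0.76545243,  0.61438353],
       [ 0.        ,  0.        ,  0.        ,  1.        ]])}
top {'vertical_fov': 43.890372586052756, 'cx': 255.01535795083188, 'cy': 194.91083980458973, 'view': array([[ 0.02592555, -0.99957398, -0.0134061 , -0.12915503],
       [-0.99838961, -0.02521327, -0.05081815,  0.60440983],
       [ 0.05045848,  0.014702  , -0.99861794,  1.22780887],
       [ 0.        ,  0.        ,  0.        ,  1.        ]])}
```

View pics/scene0.png

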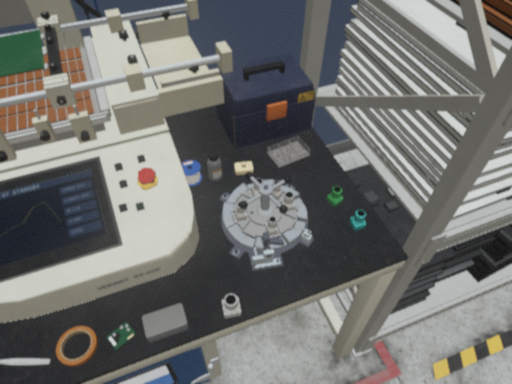

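View pics/top0.png

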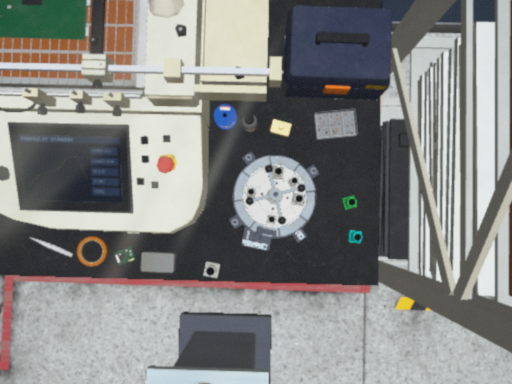

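The top view shows the carousel at about (274,197), with the bracket and pawl at (257,237). The green and turquoise look-alikes at (350,202) and (355,237) stay alone. I'll measure the centre and yaw next.

```bash
cat > h.py <<'E'
import numpy as np,cv2
from station import *
def fl(p): return 192/np.tan(np.radians(p['vertical_fov']/2))
def proj(p,X):
    c=p['view']@np.append(X,1); f=fl(p); return np.array([p['cx']+f*c[0]/c[2],p['cy']+f*c[1]/c[2]])
def ray(p,u,v):
    V=np.array(p['view']);R=V[:3,:3];o=-R.T@V[:3,3];f=fl(p)
    return o,R.T@np.array([(u-p['cx'])/f,(v-p['cy'])/f,1])
def onz(p,u,v,z):
    o,d=ray(p,u,v);return o+d*(z-o[2])/d[2]
E
python3 - <<'E'
from h import *
p=camera_params('top');im=cv2.imread('pics/top0.png')
cv2.imwrite('pics/top0c.png',cv2.resize(im[140:260,214:334],(600,600),interpolation=cv2.INTER_CUBIC))
print(onz(p,274,197,.04))
p=camera_params('scene');im=cv2.imread('pics/scene0.png')
cv2.imwrite('pics/scene0c.png',cv2.resize(im[168:278,210:320],(600,600),interpolation=cv2.INTER_CUBIC))
E
```

```text
[ 0.60211569 -0.16258938  0.04      ]
```

View pics/top0c.png

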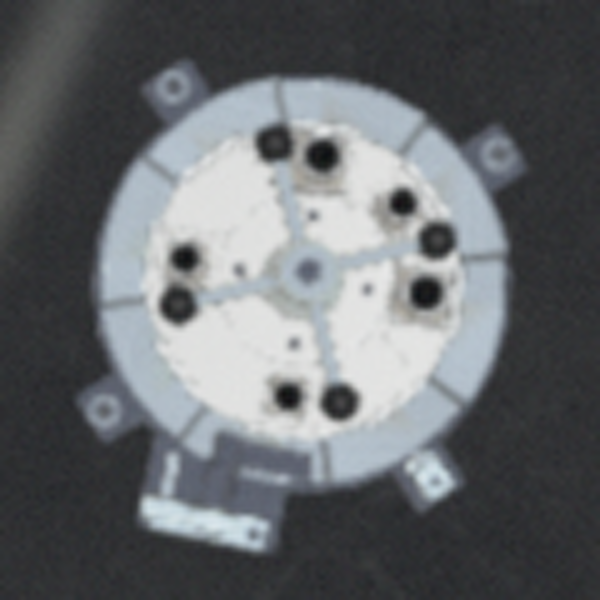

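View pics/scene0c.png

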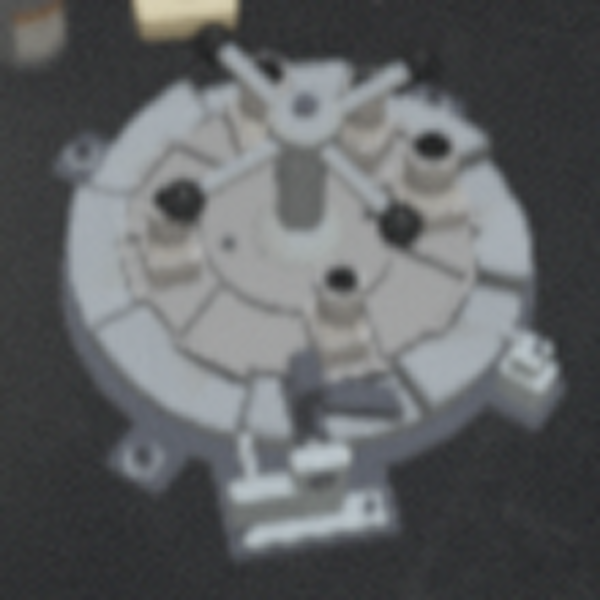

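The top crop shows four black balls at crop (275,143), (437,240), (340,402) and (178,305). The five nozzle mouths are at (322,156), (402,203), (426,292), (185,257) and (288,396). The pointer is at (430,475) and the pawl and bracket sit at about (220,490). The nozzles are in the dial pockets, so the loose grey nozzle at top (211,270) and the green and turquoise ones aren't confused with them. I'll compute the pose.

```bash
cat > m0.py <<'E'
from h import *
p=camera_params('top')
f=lambda x,y,z:onz(p,(x+.5)/5-.5+214,(y+.5)/5-.5+140,z)
B=np.array([f(x,y,.11) for x,y in((437,240),(275,143),(178,305),(340,402))])
c=B.mean(0);print('ctr',c)
d=B-c;print('r',np.hypot(d[:,0],d[:,1])*1e3)
a=np.degrees(np.arctan2(d[:,1],d[:,0]));print('ang',a)
for n,(x,y,z) in dict(ear1=(175,87,.012),ear2=(497,155,.012),ear3=(105,410,.012),pointer=(425,468,.046),brL=(145,498,.06),brR=(270,540,.06),rim=(303,282,.04)).items():
    q=f(x,y,z)-c;print(n,q[:2]*1e3,np.hypot(*q[:2])*1e3,np.degrees(np.arctan2(q[1],q[0])))
# dial rim mask fit
E
python3 m0.py
```

```text
ctr [ 0.60595403 -0.16327254  0.11      ]
r [64.22266811 64.38080863 64.22535377 64.19131649]
ang [ -74.53069092   15.4300786   105.63835487 -164.56788955]
ear1 [100.81281491  69.06957301] 122.20404889754664 34.41609248460545
ear2 [  69.14529719 -100.27010249] 121.79969448544773 -55.410227505394374
ear3 [-69.28172705 101.05278673] 122.52193031388974 124.43451070323651
pointer [-94.11135336 -63.4805884 ] 113.51974249089521 -145.99929744239648
brL [-112.36847841   77.11675784] 136.28524968013508 145.5387901602177
brR [-131.60533188   14.13032709] 132.3617373813777 173.87168925323272
rim [-1.27168486  0.2342694 ] 1.2930833476759949 169.56201644015528
```

Everything fits the description: ball ring radius 64 mm, and pointer and ears consistent with yaw −10.6°. That puts the centre at (0.606, −0.163) and the dial at about 0.063. Next I'll work out the first moves.

```bash
cat >> h.py <<'E'
C=np.array([.606,-.1633,0]);YAW=-.185
from scipy.spatial.transform import Rotation as Ro
def W(x,y,z): return C+Ro.from_euler('z',YAW).apply(np.array([x,y,z])/1e3)
def delta(*ts):
    s=get_state();R=Ro.from_euler('xyz',s['ee_rot'])
    for t in ts: print(t,np.round(R.inv().apply(W(*t)-s['eef_pos'])*100,2))
    T=Ro.from_euler('xyz',[np.pi,0,YAW]);print('turn',np.round((R.inv()*T).as_rotvec(),3))
def where():
    s=get_state();R=Ro.from_euler('z',-YAW)
    print('t',s['t'],'car',np.round(R.apply(np.array(s['eef_pos'])-C)*1e3,1),'F',np.round(R.apply(s['force']),1),'w',s['width'],np.round(s['ee_rot'],3))
E
python3 - <<'E'
from h import *
delta((-116,-25,250),(-116,-25,140))
R=Ro.from_euler('xyz',get_state()['ee_rot'])
for w in ([.36,.3,.28],[.42,.1,.28]): print(w,np.round(R.inv().apply(np.array(w)-get_state()['eef_pos'])*100,2))
print(W(-116,-25,0))
E
```

```text
(-116, -25, 250) [51.02 60.34 -2.33]
(-116, -25, 140) [51.01 60.33  8.67]
turn [ 0.002  0.    -0.283]
[0.36, 0.3, 0.28] [18.61 24.45 -5.39]
[0.42, 0.1, 0.28] [32.98 39.6  -5.36]
[ 0.48738073 -0.16653561  0.        ]
```

```bash
python3 -m creep '[[[0,2,2.5,-5,0,0,0],[0,5,6,-5.3,0,0,0],[0,9,11,-5.3,0,0,0],[0,13,16,-5.3,0,0,0],[0,16,20,-5.3,0,0,-0.1],[0,18.6,24.5,-5.3,0,0,-0.2],[0,22.5,29,-5.3,0,0,-0.283],[0,26,33,-5.3,0,0,-0.283],[0,30,36.5,-5.3,0,0,-0.283],[0,33,40,-5.3,0,0,-0.283],[0,37,44,-5.3,0,0,-0.283],[0,41,48.5,-5,0,0,-0.283],[0,44.5,53,-4,0,0,-0.283],[0,48,57,-3,0,0,-0.283],[0,51,60.3,-2.3,0,0,-0.283],[0,51,60.3,-2.3,0,0,-0.283],[0,51,60.3,0,0,0,-0.283],[0,51,60.3,2,0,0,-0.283],[0,51,60.3,3,0,0,-0.283],[0,51,60.3,3,0,0,-0.283]]]' 5; python3 - <<'E'
from h import *
where()
delta((-116,-25,72),(-116,-17,72))
cv2.imwrite('pics/w1.png',grab_frame('wrist'))
E
```

```text
t: 2.6
eef_pos: [0.4874, -0.1654, 0.1963]
ee_rot: [3.141, 0.001, -0.184]
force: [-0.7, 0.4, 0.8]
width: 0.001
gripper_force: 0.0
t 2.6 car [-116.2  -23.8  196.3] F [-0.8  0.3  0.8] w 0.0009685544417343433 [ 3.141e+00  1.000e-03 -1.840e-01]
(-116, -25, 72) [ 0.03  0.11 12.43]
(-116, -17, 72) [ 0.03 -0.69 12.43]
turn [0.    0.001 0.001]
```

View pics/w1.png

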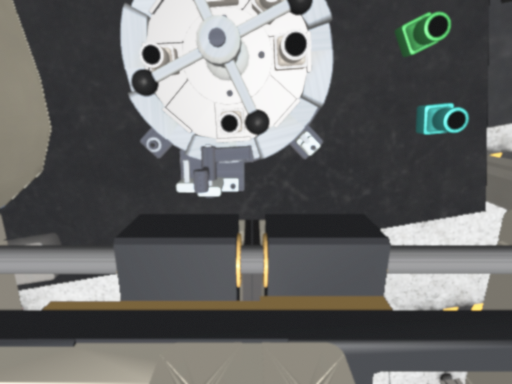

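The wrist view shows the carousel at the top and the pawl with its thumb roll near (208,153). Shut fingers are at about (252,250). I'll check predicted points against the picture.

```bash
python3 - <<'E'
from h import *
p=camera_params('wrist')
for n,t in dict(thumb=(-110,20,96),rollL=(-110,26,96),pin=(-93,20,57),nose=(-93,-20,32),ball2=(-57.5,-28,110),ball1=(-28,57.5,110),ptr=(-80,-80,46),brA=(-137,57,60),brB=(-137,-8,60)).items(): print(n,np.round(proj(p,W(*t)),1))
s=get_state();R=Ro.from_euler('xyz',s['ee_rot'])
for d in((0,0,0),(0,.021,0),(0,-.021,0),(.0095,0,0),(-.0095,0,0),(0,.021,-.03)): print(d,np.round(proj(p,s['eef_pos']+R.apply(d)),1))
im=cv2.imread('pics/w1.png');a=cv2.resize(im[125:205,160:320],(800,400),interpolation=cv2.INTER_CUBIC)
b=cv2.resize(im[200:320,100:400],(800,320))[:200]
cv2.imwrite('pics/w1c.png',np.vstack([a,b]))
E
```

```text
thumb [202.1 181.2]
rollL [195.3 181.2]
pin [207.5 155.2]
nose [248.2 151.5]
ball2 [257.1 121. ]
ball1 [145.7  81.5]
ptr [307.1 140.8]
brA [172.4 198.5]
brB [236.2 198.5]
(0, 0, 0) [252.  233.5]
(0, 0.021, 0) [289.2 233.5]
(0, -0.021, 0) [214.9 233.5]
(0.0095, 0, 0) [252.  217.7]
(-0.0095, 0, 0) [252.  248.9]
(0, 0.021, -0.03) [296.9 259.3]
```

View pics/w1c.png

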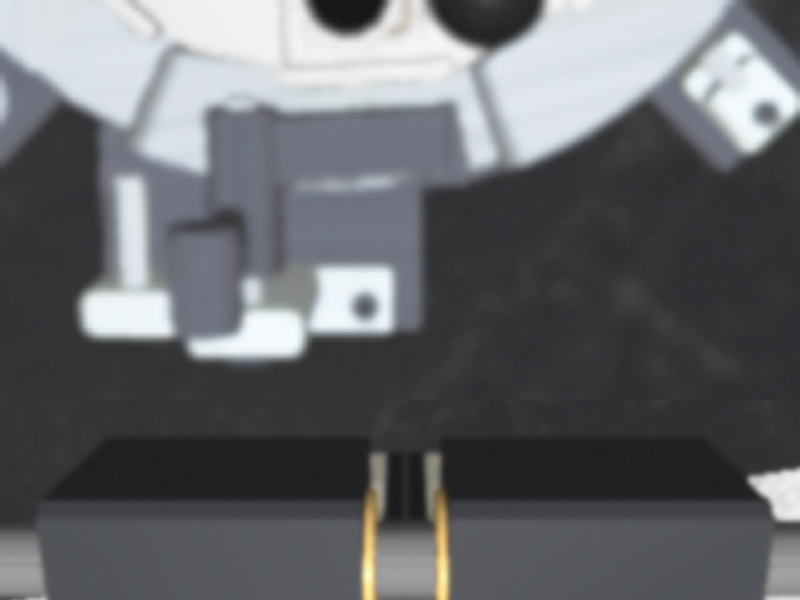

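The prediction matches: the thumb roll's top shows at (201,180) against a predicted (202,181). I'll descend beside the lever and check from the scene camera.

```bash
python3 -m creep '[[[0,0,0.1,4,0,0,0],[0,0,0.1,8,0,0,0],[0,0,0.1,11,0,0,0],[0,0,0.1,12.4,0,0,0],[0,0,0.1,12.4,0,0,0]]]'; python3 - <<'E'
from h import *
where()
im=grab_frame('scene');cv2.imwrite('pics/s2.png',cv2.resize(im[150:285,190:340],(660,594),interpolation=cv2.INTER_CUBIC))
p=camera_params('scene')
for n,t in dict(tcp=(-116,-25,72),tipy=(-116,-4,72),tipym=(-116,-46,72),thumb=(-110,20,96),pin=(-118,20,50)).items(): print(n,np.round((proj(p,W(*t))-[190,150])*4.4,0))
E
```

```text
t: 3.28
eef_pos: [0.4877, -0.1667, 0.0726]
ee_rot: [3.141, 0.001, -0.184]
force: [-0.1, 0.4, -0.2]
width: 0.0006
gripper_force: 0.0
t 3.275 car [-115.7  -25.1   72.6] F [-0.1  0.4 -0.2] w 0.0005970062525329339 [ 3.141e+00  1.000e-03 -1.840e-01]
tcp [426. 391.]
tipy [385. 398.]
tipym [466. 385.]
thumb [338. 368.]
pin [338. 432.]
```

View pics/s2.png

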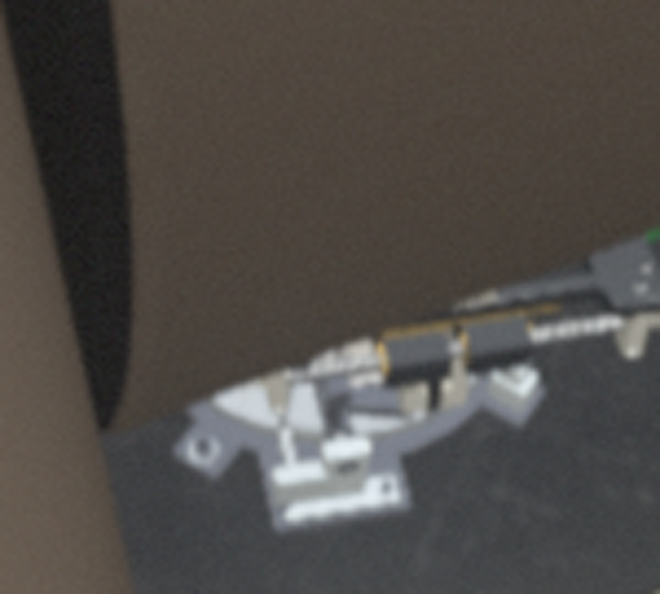

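The scene crop shows two beige fingertips at (413,400) and (455,390), about ±17 mm about the TCP and clear of the lever. Now the push toward +y.

```bash
python3 -m creep '[[[0,0,-0.8,0,0,0,0],[0,0,-1.6,0,0,0,0],[0,0,-2.0,0,0,0,0],[0,0,-2.4,0,0,0,0],[0,0,-2.8,0,0,0,0],[0,0,-3.2,0,0,0,0],[0,0,-3.6,0,0,0,0],[0,0,-4.0,0,0,0,0],[0,0,-4.4,0,0,0,0],[0,0,-4.8,0,0,0,0],[0,0,-5.2,0,0,0,0],[0,0,-5.6,0,0,0,0],[0,0,-5.9,0,0,0,0],[0,0,-5.9,0,0,0,0],[0,0,-5.9,0,0,0,0],[0,0,-5.9,0,0,0,0]]]'; python3 - <<'E'
from h import *
where()
im=grab_frame('wrist');cv2.imwrite('pics/w3.png',im)
p=camera_params('wrist')
for n,t in dict(bartop=(-93,9,95),barS=(-93,10,85),rollBack=(-110,66,50),pin=(-93,20,57)).items(): print(n,np.round(proj(p,W(*t)),1))
E
```

```text
t: 5.32
eef_pos: [0.4983, -0.1088, 0.0725]
ee_rot: [3.142, 0.0, -0.185]
force: [-0.2, 0.4, -0.0]
width: 0.0005
gripper_force: 0.0
t 5.325 car [-115.9   33.7   72.5] F [-0.3  0.4 -0. ] w 0.0005357790678311632 [ 3.142  0.    -0.185]
bartop [304.3 207.9]
barS [299.  201.5]
rollBack [200.9 210.5]
pin [275.1 187.3]
```

View pics/w3.png

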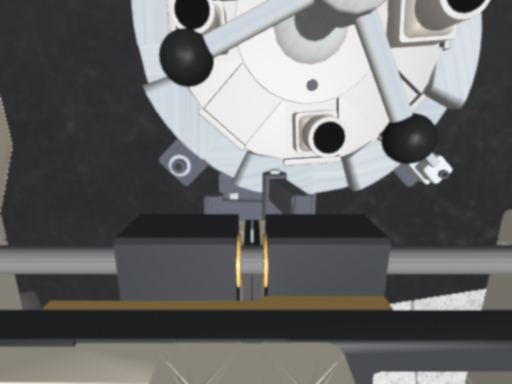

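In this wrist view the nose side of the rim at (320,185) is bare, and the bar seems to stand upright near (285,195). I'll rise to the ball_1 pre-pose and check in a tight crop.

```bash
python3 -m creep '[[[0,0,0,-3,0,0,0],[0,0,0,-6,0,0,0],[0,0,0,-8,0,0,0],[0,0,0,-10,0,0,0],[0,0,0,-11,0,0,0],[0,0,0,-11,0,0,0],[0,0,0,-11,0,0,0]]]'; python3 - <<'E'
from h import *
where();delta((-64,70,150),(-64,70,101))
im=grab_frame('wrist')
p=camera_params('wrist')
q={n:proj(p,W(*t)) for n,t in dict(bartop=(-93,9,95),roll=(-110,66,42),pin=(-93,20,57),roll_shut=(-110,20,96),nose_shut=(-93,-20,32)).items()}
u=(q['pin']-[50,37]).astype(int)
cv2.imwrite('pics/w4c.png',cv2.resize(im[u[1]:u[1]+75,u[0]:u[0]+100],(800,600),interpolation=cv2.INTER_CUBIC))
for n in q: print(n,np.round((q[n]-u)*8))
E
```

```text
t: 6.25
eef_pos: [0.4978, -0.1087, 0.1817]
ee_rot: [3.141, 0.001, -0.185]
force: [0.9, 0.5, -1.0]
width: 0.0004
gripper_force: 0.0
t 6.25 car [-116.4   33.8  181.7] F [ 0.8  0.7 -1. ] w 0.0003735386131486212 [ 3.141e+00  1.000e-03 -1.850e-01]
(-64, 70, 150) [ 5.24 -3.62  3.16]
(-64, 70, 101) [ 5.25 -3.63  8.06]
turn [0.    0.001 0.   ]
bartop [528. 362.]
roll [ 29. 417.]
pin [403. 302.]
roll_shut [419. 525.]
nose_shut [707. 270.]
```

View pics/w4c.png

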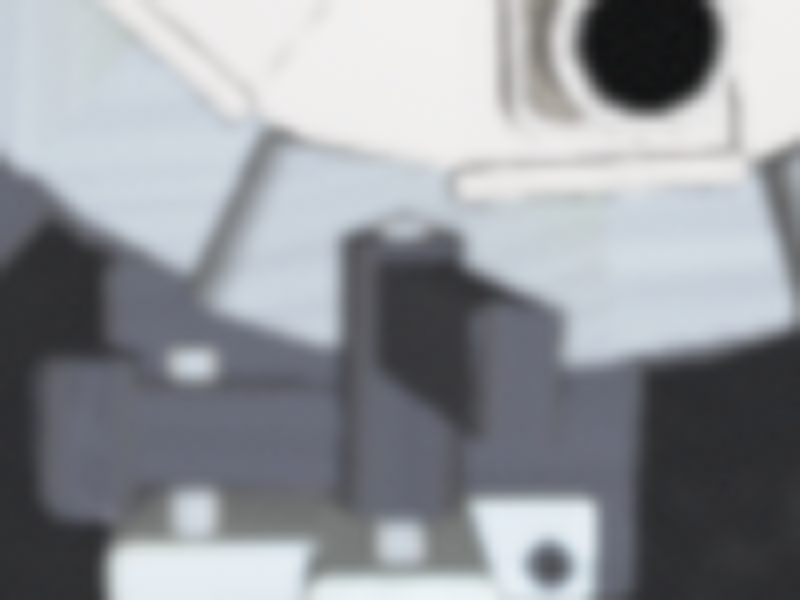

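The pawl is thrown back: the lever lies left at (60,430) in the crop, and the bar top at (520,370) matches the prediction (528,362). Next I go to ball_1 and push it along +x.

```bash
python3 -m creep '[[[0,2.6,-1.8,1,0,0,0],[0,5.2,-3.6,3.1,0,0,0],[0,5.2,-3.6,5,0,0,0],[0,5.2,-3.6,7.5,0,0,0],[0,5.2,-3.6,8.1,0,0,0],[0,5.2,-3.6,8.1,0,0,0],[0,6,-3.6,8.1,0,0,0],[0,6.5,-3.6,8.1,0,0,0],[0,7,-3.6,8.1,0,0,0],[0,7.4,-3.6,8.1,0,0,0],[0,7.8,-3.6,8.1,0,0,0],[0,8.2,-3.6,8.1,0,0,0],[0,8.6,-3.6,8.1,0,0,0],[0,9,-3.6,8.1,0,0,0],[0,9.4,-3.6,8.1,0,0,0],[0,9.8,-3.6,8.1,0,0,0],[0,10.1,-3.6,8.1,0,0,0],[0,10.4,-3.6,8.1,0,0,0],[0,10.6,-3.6,8.1,0,0,0],[0,10.6,-3.6,8.1,0,0,0]]]'; cat > m1.py <<'E'
from h import *
import sys
where()
im=grab_frame('wrist');p=camera_params('wrist');np.save('im.npy',im)
g=im.max(2)
for name in range(4):
    best=None
    for d in np.arange(.1,-.95,-.01):
        pass
m=(cv2.GaussianBlur(g,(5,5),0)<70).astype('u1')
cs,_=cv2.findContours(m,cv2.RETR_LIST,cv2.CHAIN_APPROX_NONE)
for c in cs:
    (u,v),r=cv2.minEnclosingCircle(c);A=cv2.contourArea(c)
    if A>120 and A>.6*np.pi*r*r:
        X=onz(p,u,v,.11);q=Ro.from_euler('z',-YAW).apply(X-C)*1e3;R=np.hypot(q[0],q[1])
        a=np.degrees(np.arctan2(q[1],q[0]));print('px',round(u),round(v),'r',round(r,1),'R',round(R,1),'ang',round(a,1),'dial?',np.round(np.radians((a-22.5+60)%90-60),3))
E
sed -i '/^for name/,/pass$/d' m1.py; python3 m1.py
```

```text
t: 8.8
eef_pos: [0.6095, -0.093, 0.1017]
ee_rot: [3.141, -0.001, -0.185]
force: [-0.7, -0.7, -0.6]
width: 0.0002
gripper_force: 0.0
t 8.8 car [ -9.4  69.8 101.7] F [-0.6 -0.8 -0.6] w 0.00022857928303236032 [ 3.141e+00 -1.000e-03 -1.850e-01]
px 462 189 r 12.2 R 42.6 ang -63.8 dial? 0.064
px 284 156 r 11.6 R 64.7 ang 56.2 dial? -0.982
px 427 111 r 28.9 R 59.4 ang -14.1 dial? -0.638
```

```bash
cat > m2.py <<'E'
from h import *
where();im=np.load('im.npy');p=camera_params('wrist');g=cv2.GaussianBlur(im,(3,3),0).max(2)
for d in(-.5,-.55,-.6,-.65,-.7): print(d,[np.round(proj(p,W(64*np.cos(a),64*np.sin(a),110))).astype(int).tolist() for a in np.radians([22.5,112.5,202.5,292.5])+d])
for th in(30,40,50,60,80):
    cs,_=cv2.findContours((g<th).astype('u1'),cv2.RETR_EXTERNAL,cv2.CHAIN_APPROX_NONE)
    for c in cs:
        (u,v),r=cv2.minEnclosingCircle(c);A=cv2.contourArea(c)
        if A>300 and r<60 and v<250:
            q=Ro.from_euler('z',-YAW).apply(onz(p,u,v,.11)-C)*1e3
            a=np.degrees(np.arctan2(q[1],q[0]));print(th,'px',round(u),round(v),'r',round(r,1),'fill',round(A/np.pi/r/r,2),'R',round(np.hypot(q[0],q[1]),1),'dial?',np.round(np.radians((a-22.5+60)%90-60),3))
print(np.linalg.norm(proj(p,W(64,0,110))-proj(p,W(64,10,110))))
E
python3 m2.py
```

```text
t 8.85 car [ -9.5  69.8 101.7] F [-0.3  0.4  0.5] w 0.00036250571495712643 [ 3.142e+00 -1.000e-03 -1.850e-01]
-0.5 [[413, 98], [264, 211], [360, 325], [501, 235]]
-0.55 [[420, 99], [265, 205], [354, 324], [499, 241]]
-0.6 [[426, 100], [266, 200], [349, 323], [496, 246]]
-0.65 [[432, 102], [267, 194], [344, 322], [494, 251]]
-0.7 [[438, 104], [269, 188], [339, 321], [491, 256]]
30 px 284 156 r 10.3 fill 0.91 R 64.6 dial? -0.983
40 px 178 228 r 58.9 fill 0.19 R 109.5 dial? -0.368
40 px 323 228 r 59.5 fill 0.18 R 32.1 dial? -0.317
40 px 462 189 r 11.4 fill 0.77 R 42.6 dial? 0.064
40 px 284 156 r 11.0 fill 0.89 R 64.7 dial? -0.983
40 px 426 112 r 28.0 fill 0.31 R 59.2 dial? -0.635
50 px 462 189 r 11.7 fill 0.78 R 42.6 dial? 0.064
50 px 284 156 r 11.2 fill 0.92 R 64.7 dial? -0.983
50 px 426 111 r 28.7 fill 0.6 R 59.2 dial? -0.631
60 px 462 189 r 12.1 fill 0.76 R 42.6 dial? 0.066
60 px 284 156 r 11.5 fill 0.91 R 64.6 dial? -0.982
60 px 426 111 r 28.9 fill 0.62 R 59.3 dial? -0.634
80 px 462 189 r 12.5 fill 0.76 R 42.6 dial? 0.064
80 px 284 156 r 11.9 fill 0.91 R 64.7 dial? -0.983
80 px 428 111 r 29.3 fill 0.63 R 59.5 dial? -0.642
21.012689366294087
```

```bash
python3 - <<'E'
from h import *
im=np.load('im.npy');p=camera_params('wrist');g=cv2.GaussianBlur(im,(3,3),0).max(2)
c=cv2.HoughCircles(g[60:170,370:490],cv2.HOUGH_GRADIENT_ALT,1,10,param1=150,param2=.6,minRadius=8,maxRadius=30)
print(None if c is None else [(x+370,y+60,r) for x,y,r in c[0]])
m=(g<60).astype('u1');D=cv2.distanceTransform(m,cv2.DIST_L2,5);D[:, :370]=0;D[170:]=0;D[:,490:]=0
_,r,_,(u,v)=cv2.minMaxLoc(D);print(u,v,r)
for z in(.11,):
    q=Ro.from_euler('z',-YAW).apply(onz(p,u,v,z)-C)*1e3;print(q,np.hypot(*q[:2]),np.arctan2(q[1],q[0])-np.radians(22.5))
for r in range(84,140,4): print(''.join('#' if x<60 else '.' for x in g[r,380:480:2]))
E
```

```text
[(np.float32(429.0), np.float32(100.0), np.float32(22.72128)), (np.float32(456.0), np.float32(73.0), np.float32(12.097014))]
387 0 40.9844970703125
[105.08886738  10.34340443 110.        ] 105.5966669100234 -0.2945897693386631
...................#########.................#####
................###############...........#####..#
..............###################........#####...#
.............############..######.........########
............###########......#####..........######
...........###########.......####.............####
...........#############.#######...............###
............###################.................##
.............##################..................#
.....................###########..................
........................########..................
........................########..................
.......................########.................##
.......................######..................###
```

Hough finds ball_0 at (429,100), which gives a dial value of about −0.625. About 6 mm more is needed.

```bash
python3 -m creep '[[[0,0.1,0,0,0,0,0],[0,0.2,0,0,0,0,0],[0,0.3,0,0,0,0,0],[0,0.4,0,0,0,0,0],[0,0.5,0,0,0,0,0],[0,0.6,0,0,0,0,0],[0,0.6,0,0,0,0,0],[0,0.6,0,0,0,0,0]]]'; cat > m3.py <<'E'
from h import *
where();p=camera_params('wrist');g=cv2.GaussianBlur(grab_frame('wrist'),(3,3),0).max(2)
c=cv2.HoughCircles(g,cv2.HOUGH_GRADIENT_ALT,1,10,param1=150,param2=.6,minRadius=10,maxRadius=40)
for u,v,r in (c[0] if c is not None else []):
    q=Ro.from_euler('z',-YAW).apply(onz(p,u,v,.11)-C)*1e3
    a=np.degrees(np.arctan2(q[1],q[0]));R=np.hypot(q[0],q[1])
    if abs(R-64)<5: print('px',u,v,r,'R',R.round(1),'ang',a.round(1),'dial',np.radians((a-22.5+60)%90-60).round(3))
E
python3 m3.py
```

```text
t: 9.85
eef_pos: [0.6152, -0.0939, 0.1015]
ee_rot: [-3.142, -0.0, -0.185]
force: [-0.3, -0.6, -0.3]
width: 0.0006
gripper_force: 0.3
t 9.85 car [ -3.8  69.9 101.5] F [-0.2 -0.6 -0.3] w 0.0005856029492627944 [-3.142 -0.    -0.185]
px 290.0 158.0 17.400629 R 65.2 ang 51.4 dial 0.505
px 432.0 117.0 22.163397 R 62.9 ang -15.6 dial -0.665
px 267.0 205.0 20.198687 R 64.2 ang 75.6 dial -0.644
```

```bash
python3 -m creep '[[[0,0.1,0,0,0,0,0],[0,0.2,0,0,0,0,0],[0,0.3,0,0,0,0,0],[0,0.3,0,0,0,0,0],[0,0.3,0,0,0,0,0],[0,-1.5,0,0,0,0,0],[0,-1.5,0,-4,0,0,0],[0,-1.5,0,-8,0,0,0],[0,-5,1,-9,0,0,0],[0,-9,2,-9,0,0,0],[0,-11,4,-9,0,0,0],[0,-11,4,-9,0,0,0],[0,-11,4,-9,0,0,0],[0,-11,4,-9,0,0,0]]]'; python3 m3.py
```

```text
t: 11.65
eef_pos: [0.5004, -0.1127, 0.1915]
ee_rot: [-3.142, -0.0, -0.185]
force: [0.4, 0.3, 0.1]
width: 0.0007
gripper_force: 0.0
t 11.65 car [-113.1   30.3  191.5] F [0.3 0.4 0.1] w 0.000679975439361185 [-3.142 -0.    -0.185]
px 242.0 109.0 17.640602 R 59.3 ang 140.4 dial 0.487
px 264.0 130.0 12.359947 R 65.0 ang 161.3 dial -0.719
px 291.0 130.0 13.191158 R 61.6 ang -179.8 dial -0.389
px 375.0 74.0 13.780405 R 64.8 ang -108.4 dial -0.715
px 211.0 13.0 15.470074 R 62.6 ang 71.2 dial -0.721
```

Three balls agree: the dial is at about −0.718. Now I'll flip the pawl in by pushing the bar toward −y along its arc.

```bash
python3 -m creep '[[[0,1.2,-1.2,2,0,0,0],[0,2.4,-2.5,4.1,0,0,0],[0,2.4,-2.5,7,0,0,0],[0,2.4,-2.5,9.5,0,0,0],[0,2.4,-2.5,10.7,0,0,0],[0,2.4,-2.5,10.7,0,0,0]]]'; python3 - <<'E'
from h import *
where();delta((-89,30,84),(-89,16,78),(-89,4,64),(-89,-4,62))
E
```

```text
t: 12.45
eef_pos: [0.5276, -0.0929, 0.0839]
ee_rot: [3.141, 0.002, -0.185]
force: [0.7, 0.5, 0.1]
width: 0.0001
gripper_force: 0.0
t 12.45 car [-90.   54.8  83.9] F [0.6 0.6 0.1] w 5.2322548564526044e-05 [ 3.141e+00  2.000e-03 -1.850e-01]
(-89, 30, 84) [ 0.1   2.48 -0.01]
(-89, 16, 78) [0.1  3.88 0.59]
(-89, 4, 64) [0.1  5.08 1.99]
(-89, -4, 62) [0.1  5.88 2.19]
turn [0.001 0.002 0.   ]
```

```bash
python3 -m creep '[[[0,0.1,0.9,0,0,0,0],[0,0.1,1.7,0,0,0,0],[0,0.1,2.2,0,0,0,0],[0,0.1,2.6,0,0,0,0],[0,0.1,3.0,0.1,0,0,0],[0,0.1,3.4,0.3,0,0,0],[0,0.1,3.8,0.5,0,0,0],[0,0.1,4.2,0.9,0,0,0],[0,0.1,4.5,1.2,0,0,0],[0,0.1,4.8,1.6,0,0,0],[0,0.1,5.1,1.95,0,0,0],[0,0.1,5.4,2.1,0,0,0],[0,0.1,5.9,2.15,0,0,0],[0,0.1,5.9,2.15,0,0,0]]]';  python3 - <<'E'
from h import *
where()
E
```

```text
t: 14.2
eef_pos: [0.5178, -0.1514, 0.0631]
ee_rot: [3.142, 0.0, -0.185]
force: [-0.2, 0.1, 0.2]
width: 0.0005
gripper_force: 0.0
t 14.2 car [-88.9  -4.5  63.1] F [-0.2  0.   0.2] w 0.0004549609767223893 [ 3.142  0.    -0.185]
```

Now lift straight up, move back to the vantage and check the dial and the pawl.

```bash
python3 -m creep '[[[0,0,0,-2,0,0,0],[0,0,0,-5,0,0,0],[0,0,0,-9,0,0,0],[0,-1.5,-2,-12.8,0,0,0],[0,-2.4,-3.5,-12.8,0,0,0],[0,-2.4,-3.5,-12.8,0,0,0],[0,-2.4,-3.5,-12.8,0,0,0],[0,-2.4,-3.5,-12.8,0,0,0]]]'; python3 m3.py; python3 - <<'E'
from h import *
im=grab_frame('wrist');p=camera_params('wrist')
u0,v0=(proj(p,W(-93,20,57))-[75,75]).astype(int);u0=max(u0,0);v0=max(v0,0)
cv2.imwrite('pics/w5c.png',cv2.resize(im[v0:v0+112,u0:u0+150],(800,597),interpolation=cv2.INTER_CUBIC))
s=800/150
for n,t in dict(rollshut=(-110,20,96),noseshut=(-93,-20,37),noseride=(-93,-24,47),bartop=(-93,9,95)).items(): print(n,np.round((proj(p,W(*t))-[u0,v0])*s))
E
```

```text
t: 15.2
eef_pos: [0.5005, -0.1126, 0.1902]
ee_rot: [3.141, 0.001, -0.185]
force: [-1.3, -0.4, 0.3]
width: 0.0004
gripper_force: 0.0
t 15.2 car [-113.    30.5  190.2] F [-1.2 -0.6  0.3] w 0.0003977225101545125 [ 3.141e+00  1.000e-03 -1.850e-01]
px 264.0 130.0 12.426259 R 64.9 ang 161.1 dial -0.722
px 209.0 14.0 14.936694 R 63.6 ang 72.4 dial -0.7
px 376.0 75.0 14.11436 R 65.2 ang -109.1 dial -0.726
rollshut [410. 549.]
noseshut [605. 387.]
noseride [634. 396.]
bartop [480. 445.]
```

View pics/w5c.png

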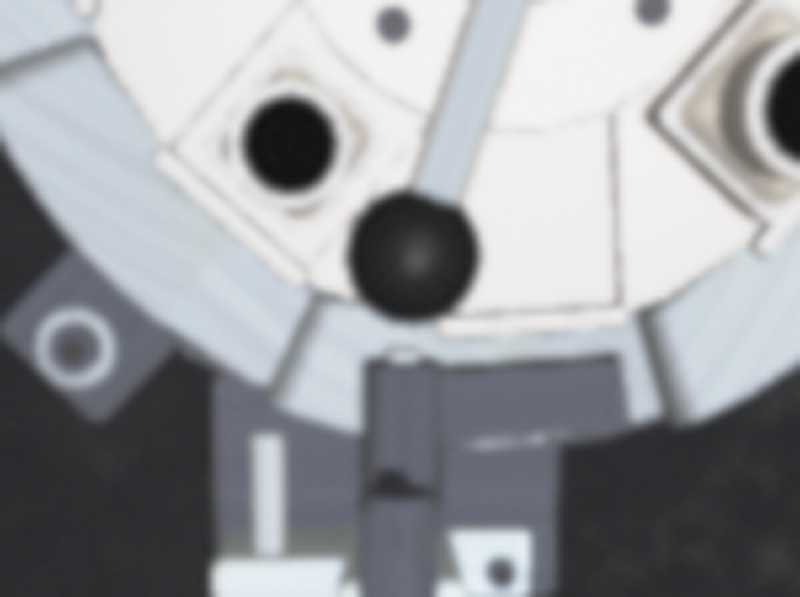

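The crop shows the pawl in the notch beside the tooth edge. The nose bar ends at (625,395), the thumb lever is upright at (400,550), where the shut pose predicts it, and the dial reads about −0.72. The arm is clear, so I'm handing in.

```bash
python3 -c "
from station import *
print(job_done())"
```

```text
the job is handed in; nothing more can be done
None
```

I threw the pawl back, turned the dial back one notch to about −0.72 rad and dropped the pawl into the notch, then handed the job in at about 15 s; no verdict came back, and the nozzles and the four things round about weren't all re-checked at the end.

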